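# Set the scribing plate's swivel fence back to ninety degrees with a try square

## Task

The swivelling fence of the scribing plate has been left clamped at an angle. Slacken its knurled nut about a quarter turn (anticlockwise seen from above), then pick up the try square, lay it flat on the plate and press it into the corner until its stock lies along the fixed rail and its blade has swung the fence flat against itself, at ninety degrees. Finish while still gripping the square there, pressed against both rail and fence so that the nut could be tightened, and leave the other things on the bench where they lie.

Things in the scene. Friction and masses are not known exactly. Their poses are not given: they have to be found in the camera images.
- try_square: steel try square lying flat; origin: outer heel corner at the underside. Stock from x -20 to 0, y -75 to 0, 22 high (its outer face x = 0 goes on the rail). Blade (in mid-height, z 9.5 to 12.5) from the stock to x -100, y -16 to 0; its outer edge y = 0, flush with the stock's end, goes on the fence. 0.29 kg, heavy in the stock. Grip the stock's upper half across x, near y -40
- scribing_plate: dark steel plate 150 x 150 x 10, fixed, its frame under its centre, z up. The square belongs with its axes parallel to this frame's and its heel at the corner
- corner (a point): on the plate's top (z 10 over the bench), where the rail's face and the fence's face meet when the fence is square; axes as the plate's. Rail toward +x, fence toward +y of it
- rail: fixed steel rail, origin at the corner: its face is x = 0, it runs along y from -106 to -6, 16 deep (to x +16), only 8 high above the plate, so fingers 10 or more above the plate pass over it
- fence (a joint): swivelling steel bar 104 x 28 x 16 high on the plate; 0 = square to the rail, positive = its free end leans in toward the square (starts 0.08 to 0.22). Pivot 32 in -x and 14 in +y from the corner; the face runs from 6 to 110 from the rail, both sides of the pivot: a pressed blade stops it flat. Slack, it drags with 0.1 N m; clamped, over 1 N m; 10 to 15 N along the rail swings it home
- fence_mid (a point): middle of the fence's face (62 from the rail, half height); moves with the fence
- clamp_nut (a joint): knurled round nut, 24 across and 18 high, on the fence's pivot; about 0 = clamped, grows anticlockwise from above, freed by 0.8 rad, end of thread at 2.4. Turns with under 0.2 N m
- nut_top (a point): centre of the nut's top, 46 above the bench; the fence's top is 26 above the bench and the clamp washer 28; the stud sticks out 3.5 over the nut
- copper_offcut: copper offcut 12 x 55 x 8, loose bystander
- scribe_pen: steel scriber 8 x 125, loose bystander
- ring_blank: silver ring 21 across, 6 high, loose bystander
- wax: amber lump of beeswax 30 x 40 x 15, loose bystander

How it is judged:
On the way:
1. the clamp nut has been slackened (0.7 rad or more) (value of joint clamp_nut above 0.7 rad), for 0.2 s.
At the end, for the whole second after the job is handed in: nut slack (0.7 rad or more); fence within 0.025 rad of square; square flat on the plate, within 0.025 rad of the rail, heel within 4 mm of the corner, pressing on rail and fence with over 1.5 N each, still held by the fingers (value of joint clamp_nut above 0.7 rad and value of joint fence between -0.025 and 0.025 rad and angle between the x axis of try_square and the x axis of rail, either way round below 0.025 rad and angle between try_square's own z axis and vertical below 0.04 rad and horizontal distance between try_square and corner below 0.004 m and z of try_square in the frame of corner below 0.003 m and contact force between try_square and rail above 1.5 N and contact force between try_square and fence above 1.5 N and contact force between the fingers and try_square above 3 N); the arm keeps its last pose, push and grip.
It fails at once if a loose thing on the bench was pushed more than 3 cm (distance of any of copper_offcut, scribe_pen, ring_blank, wax from where it was at the start of the episode above 0.03 m).
It also fails if it takes over 64 s, if anything falls off the work surface, if the arm or the gripper's body presses on something with over 40 N, if the wrist force passes 120 N, or if a joint passes its speed limit or range.

## Robot

A 6-joint arm with a two-finger parallel gripper is mounted at the origin on a cart in front of the work surface, level with it; the furniture and walls round the work are solid. World frame = base frame: x ahead of the robot, y to its left, z up, the work surface at z = 0. Lengths are in m, angles in rad, forces in N, time in s.
With the tool pointing down it reaches from about 0.35 to 0.875 m from the base axis. Payload 4.2 kg.
Tool frame: the origin (TCP) lies between the finger pads; the fingertips stand 25 mm ahead of it and the grasp point (between the pads) lies 6 mm ahead of it (r.nose_length is the distance from the TCP to the fingertips, in m); z points along the fingers, x is the direction in which the jaws open and shut, and the axes are right-handed (so a half turn about z gives the same grasp; the last joint's range is limited). The gripper opens to 85 mm and grips with 20 to 120 N. Pads are 22 mm wide; open, the fingers measure 114 mm over their backs; the gripper's body (76 mm by 85 mm) begins 54 mm behind the grasp point. The pads swing forward as they close: fully open they stand 13 mm farther back than shut.
Start: joints at [1.525, 0.385, 0.008, 0, -1.194, -0.259], TCP at [0.188, 0.596, 0.256] pointing down, gripper open.
Joint ranges: [-3.14, 3.14], [-1.21, 2.06], [-1.07, 1.41], [-3.16, 2.05], [-2.99, -0.16], [-3.1, 3.1]. Speed limits (rad/s): [2.79, 2.79, 3.14, 3.14, 3.14, 3.14].

## Interface

Orientations are given as [roll, pitch, yaw] about the fixed x, y, z axes, in that order (R = Rz(yaw) Ry(pitch) Rx(roll)).
In Python, from station import state, eyes, r gives the robot as it stands.
- The arm moves only by the tool drive_tool, never from a script. Its argument "motion" is a list of rows, each a list of 3 entries, a list of its own where there are three numbers: the shift along the tool's x, y, z scaled (see below), then the turn, a rotation vector about the tool's x, y, z scaled (see below), then the opening, from -1 (shut) to 1 (fully open). A call has 1 to 8 rows; each row shifts and turns the pose as measured when the row begins, along the tool's axes as they then stand; what a row does not reach is not made up. The controller multiplies each number of a shift by 4 cm and each number of a turn by 8 degrees. A row lasts 1/10 s, in which the tool goes at most 50 mm and 8.59 degrees, less where a joint would pass 70% of its speed; a pose out of reach is approached as far as the arm can. A call with a number of a shift or a turn outside -1 to 1 is refused whole. A call with a gripper value outside its range is refused whole. The fingers move at their own pace and stop on an object; "newtons" is the grip in N (left out, the last holds). Time passes only in rows, so rows that do not move let the fingers close. It gives the time, the measured TCP pose, the force and the opening at its end, in the units of the state.
- state(): the state, without advancing time (a new reading comes with each control period).
- eyes.get_image(name): name is "scene" or "top"; returns (picture, depth): 384x512x3 uint8, red, green, blue; 384x512 float32, m along the optical axis (not along the pixel's ray), 0 where there is no reading.
- eyes.camera_model(name): a dict with "vfov" (degrees; the focal length in pixels is half the picture's height over the tangent of half this angle, whatever the lens; pixels are square), "cx", "cy" (the principal point, pixels), "world_from_camera" (4x4, takes a point from camera to world coordinates). Camera axes: x right, y up, looking along -z (the intrinsics and any distortion apply to the point x, -y, -z); pixel columns grow to the right and rows downward; lengths in m; the calibration is good to about 2 mm. A picture is of the moment at which its call begins. camera_model takes no time and is no camera call.
- r.sign_off(): hands the job in, once; it reports no verdict.
The state is a dict: "time": time; "joint_pos": joint angles; "qd": joint speeds; "joint_efforts": joint torques, N m; "tool_pos": TCP position; "tcp_rot": TCP orientation; "wrist_force": force on the tool from outside, world axes, zero at the start; "wrist_torque": the same for the moment, N m; "opening": opening from 0.0 (shut) to 1.0 (fully open).
Only numpy, scipy, OpenCV 4.12 (cv2) and the standard library are available. Lean on these libraries where they do the work, as an engineer would, in place of code of your own. Each camera call takes 0.05 s, during which the arm holds its last target. There are 200 camera calls.

## Working session

There is one attempt and no reset: what is moved stays moved. The work goes in short steps, Python scripts to look and compute and a tool call to move; the robot and the scene stay as the last step left them, time stands still between calls to the robot, and variables do not carry over. Pictures are saved under pics/ and viewed, about 8 in all and at most 12, crops included, and the job is handed in when it is done.

Besides the shell and the picture viewer there is one more tool, called in YAML: its name, and indented under it one key for each argument. drive_tool: Moves the arm, as the interface text tells. Shifts and turns lie within -1 to 1; 1 stands for 4 cm of shift or 8 degrees of turn. Its arguments: {"type":"object","properties":{"motion":{"type":"array","items":{"type":"array"}},"newtons":{"type":"number"}},"required":["motion"]}

```bash
mkdir -p pics; ls
python3 - <<'E'
from station import state, eyes, r
import cv2
print(state())
for n in ("scene","top"):
    im,d=eyes.get_image(n); cv2.imwrite(f"pics/{n}0.png",im[...,::-1]); 
    import numpy as np; np.savez(f"{n}0.npz",im=im,d=d)
    print(n,eyes.camera_model(n),d.min(),d.max())
E
```

```text
pics
{'time': 0.0, 'joint_pos': array([ 1.52463104e+00,  3.85536908e-01,  6.61462500e-03, -5.21341479e-04,
       -1.19400589e+00, -2.58618636e-01]), 'qd': array([-1.63092929e-03, -8.21158347e-04,  5.81964327e-04,  1.14091388e-03,
       -4.13027245e-05,  7.43022426e-05]), 'joint_efforts': array([ 1.05952201e-04, -3.92287123e+01,  1.88399506e+01,  4.18619201e+00,
       -4.74025263e-03, -1.14855283e-06]), 'tool_pos': array([0.18735782, 0.5956897 , 0.25522569]), 'tcp_rot': array([-3.14151568e+00, -2.18486631e-03, -1.87577267e+00]), 'wrist_force': array([0.15612358, 0.10057757, 0.15377801]), 'wrist_torque': array([ 0.03210558, -0.01596168, -0.03004373]), 'opening': 1.0005359854903169}
scene {'vfov': 49.81268904934282, 'cx': 255.96430640346748, 'cy': 202.47229481059233, 'world_from_camera': array([[-8.31413075e-01,  4.20995371e-01, -3.62650239e-01,
         2.21239897e-01],
       [-5.55654667e-01, -6.30436662e-01,  5.42030909e-01,
         5.59594587e-01],
       [-4.35502086e-04,  6.52159883e-01,  7.58081327e-01,
         7.16371684e-01],
       [ 0.00000000e+00,  0.00000000e+00,  0.00000000e+00,
         1.00000000e+00]])} 0.0 2.061783
top {'vfov': 55.08801446969847, 'cx': 257.54337835747083, 'cy': 192.02119587352846, 'world_from_camera': array([[ 0.02774331,  0.98650979, -0.16133426,  0.41403732],
       [-0.99932594,  0.03125332,  0.01925871,  0.10245501],
       [ 0.02404114,  0.16069121,  0.98671189,  0.88519107],
       [ 0.        ,  0.        ,  0.        ,  1.        ]])} 0.0 1.7623615
```

View pics/top0.png

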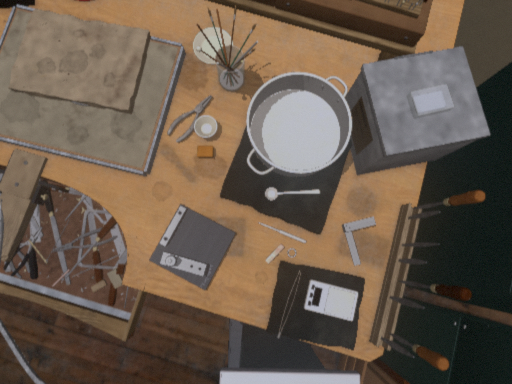

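View pics/scene0.png

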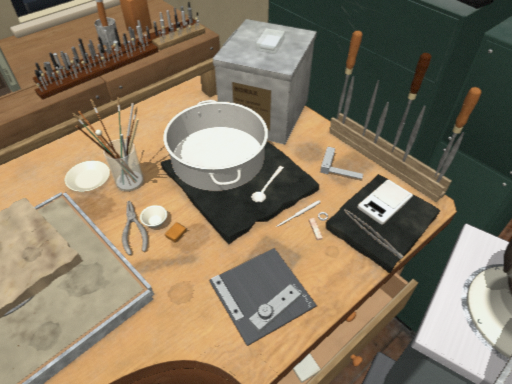

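The top view shows the plate near (193,245) with the rail at its upper left (172,223), the fence with its nut at (184,263), and the square at (357,238). The pen, offcut and ring lie around (280,245), and the wax is at (205,152). I'll enlarge the plate and the square.

```bash
cat > h.py <<'E'
import numpy as np, cv2
from station import state, eyes, r
def ray(n,u,v):
    c=eyes.camera_model(n); f=192/np.tan(np.radians(c["vfov"]/2)); T=c["world_from_camera"]
    d=np.array([(u-c["cx"])/f,-(v-c["cy"])/f,-1.0]); return T[:3,3],T[:3,:3]@d
def plane(n,u,v,z):
    o,d=ray(n,u,v); return (o+d*(z-o[2])/d[2])
def dep(n,u,v,D):
    o,d=ray(n,u,v); return o+d*D[int(round(v)),int(round(u))]
def proj(n,p):
    c=eyes.camera_model(n); f=192/np.tan(np.radians(c["vfov"]/2)); T=c["world_from_camera"]
    q=T[:3,:3].T@(np.asarray(p)-T[:3,3]); return np.array([c["cx"]+f*q[0]/-q[2], c["cy"]-f*q[1]/-q[2]])
E
python3 - <<'E'
import numpy as np,cv2
t=np.load('top0.npz'); s=np.load('scene0.npz')
from h import *
def crop(im,x,y,w,h,k): return cv2.resize(im[y:y+h,x:x+w],None,fx=k,fy=k,interpolation=cv2.INTER_CUBIC)[...,::-1]
a=crop(t['im'],145,200,96,96,4); b=crop(t['im'],325,200,64,80,4); c=crop(s['im'],205,245,116,100,4);d=crop(s['im'],305,135,80,60,4)
M=np.zeros((600,800,3),np.uint8)
M=np.zeros((400+384,800,3),np.uint8); 
M[:384,:384]=a; M[:320,400:656]=b; M[384:784,:464]=c; M[384:624,470:790]=d
cv2.imwrite('pics/crops.png',cv2.resize(M,(612,600)) if 0 else M[:600]); cv2.imwrite('pics/c1.png',M[:384]); cv2.imwrite('pics/c2.png',M[384:])
for n,u,v,D in [('top',200,240,t['d']),('top',350,240,t['d']),('top',184,263,t['d']),('top',172,223,t['d']),('scene',265,280,s['d']),('scene',265,309,s['d'])]: print(n,u,v,dep(n,u,v,D))
E
```

```text
top 200 240 [0.43863365 0.21741973 0.01008781]
top 350 240 [ 0.44851533 -0.13558253  0.01601763]
top 184 263 [0.38503605 0.24939303 0.02346559]
top 172 223 [0.47625299 0.28451762 0.01451693]
scene 265 280 [0.43410719 0.21011601 0.0106688 ]
scene 265 309 [0.39126991 0.27737618 0.04922283]
```

View pics/c1.png

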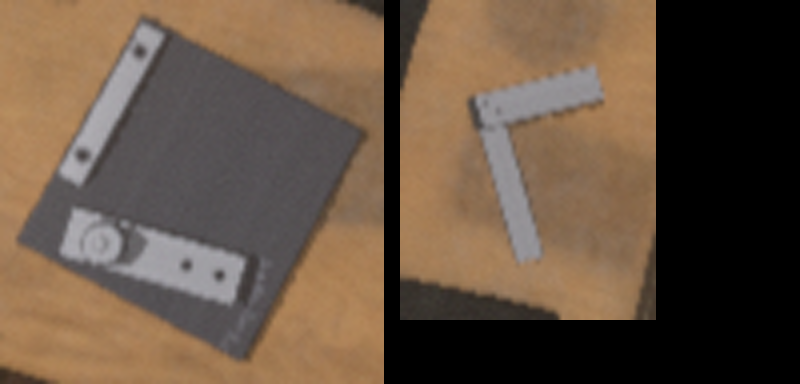

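View pics/c2.png

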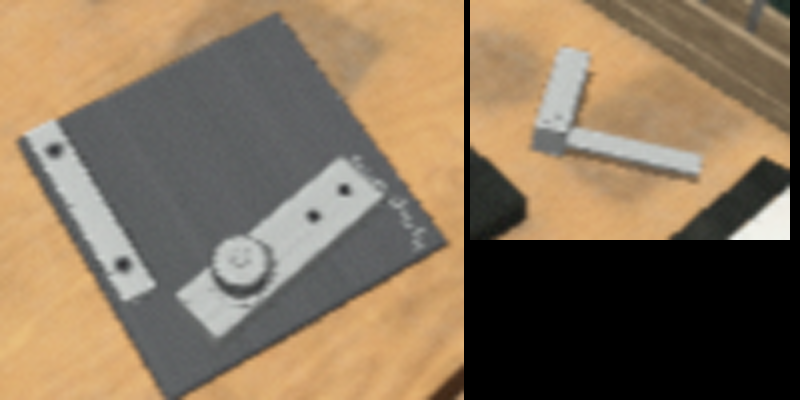

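Crops: c1 (top view) shows the plate corners at (145,17), (366,133), (245,360) and (18,240), the rail face edge from (166,33) to (84,186), and the nut at (102,243). The stock's top runs from the heel at (475,97) to the right, with the blade pointing down. c2 (scene view) shows the nut top at (240,255).

Run:
```python
from h import *
t=np.load('top0.npz'); s=np.load('scene0.npz')
np.set_printoptions(precision=4,suppress=True)
T=lambda x,y:(145+(x+.5)/4-.5,200+(y+.5)/4-.5)
S=lambda x,y:(205+(x+.5)/4-.5,245+(y+.5)/4-.5)
pt=[plane('top',*T(*p),.01) for p in [(145,17),(366,133),(245,360),(18,240)]]
ps=[plane('scene',*S(*p),.01) for p in [(20,140),(278,13),(447,243),(168,398)]]
for n,p in(('top',pt),('scene',ps)):
    p=np.array(p)[:,:2]; A,B,C,D=p; x=(A-B)+(D-C)
    print(n,'corners',p.tolist(),'centre',p.mean(0),'sides',[np.linalg.norm(p[i]-p[i-1]) for i in range(4)],'yaw',np.degrees(np.arctan2(x[1],x[0])))
print('rail top', [plane('top',*T(*p),.018)[:2] for p in [(141,22),(166,33),(84,186),(60,175)]])
print('rail scene',[plane('scene',*S(*p),.018)[:2] for p in [(22,137),(56,120),(156,285),(128,300)]])
print('nut',plane('top',*T(102,243),.046),plane('scene',*S(240,256),.046))
# square: segment by depth height in top view
im,d=t['im'],t['d']; 
v,u=np.mgrid[0:384,0:512]
c=eyes.camera_model('top');f=192/np.tan(np.radians(c['vfov']/2));W=c['world_from_camera']
P=np.stack([(u-c['cx'])/f*d,-(v-c['cy'])/f*d,-d],-1)@W[:3,:3].T+W[:3,3]
hsv=cv2.cvtColor(im,cv2.COLOR_RGB2HSV)
m=(hsv[...,1]<60)&(im.min(-1)>110)&(u>335)&(u<380)&(v>210)&(v<270)
print('mask',m.sum())
z=P[...,2]
for lo,hi,zz in((.0175,.03,.022),(.006,.0165,.0125)):
    k=m&(z>lo)&(z<hi); print(lo,k.sum(),np.median(z[k]))
    q=np.array([plane('top',a,b,zz)[:2] for b,a in np.argwhere(k)],np.float32)*1000
    rr=cv2.minAreaRect(q); print(rr, cv2.boxPoints(rr).tolist())
B=lambda x,y:(325+(x-400+.5)/4-.5,200+(y+.5)/4-.5)
for p in [(472,97),(598,66),(606,99),(482,128)]: print('stock top',plane('top',*B(*p),.022)[:2])
for p in [(517,264),(542,258),(508,123)]: print('blade',plane('top',*B(*p),.0125)[:2])
Q=lambda x,y:(305+(x-470+.5)/4-.5,135+(y+.5)/4-.5)
for p in [(534,125),(560,47),(590,53),(568,129)]: print('stock scene',plane('scene',*Q(*p),.022)[:2])
for n,D in (('top',t['d']),):
  for name,uv in (('ring',(291,251)),('pen',(282,232)),('cu',(274,254)),('wax',(205,152))): print(name,plane(n,*uv,.005))
```

```text
top corners [[0.5227161755101535, 0.2673760178865562], [0.4577497758115466, 0.13326596540342342], [0.3258044009232531, 0.1979762112211091], [0.3900932666765696, 0.3327843023807198]] centre [0.4241 0.2329] sides [np.float64(0.14787521640880374), np.float64(0.1490172448639008), np.float64(0.1469591707522794), np.float64(0.14935286974794248)] yaw 64.32877502617355
scene corners [[0.5241730070661402, 0.26881578437489584], [0.45954246870060145, 0.13629150477175284], [0.32593352577191353, 0.2017243291264712], [0.39196109544805247, 0.3339555972880483]] centre [0.4254 0.2352] sides [np.float64(0.14738787195719177), np.float64(0.14744419681273116), np.float64(0.1487709788015015), np.float64(0.1477996895698915)] yaw 63.7334441265626
rail top [array([0.5187, 0.268 ]), array([0.5126, 0.253 ]), array([0.4221, 0.295 ]), array([0.428 , 0.3093])]
rail scene [array([0.521 , 0.2703]), array([0.513 , 0.2537]), array([0.424 , 0.2968]), array([0.4303, 0.3097])]
nut [0.3907 0.2767 0.046 ] [0.393  0.2758 0.046 ]
mask 496
0.0175 255 0.020950331019798818
((486.30657958984375, -156.68576049804688), (19.785257
[... 226 characters left out ...]
.011287515426027794
((436.20928955078125, -141.9073944091797), (91.06854248046875, 31.966907501220703), 2.1839399337768555) [[390.0989990234375, -127.6707534790039], [391.31719970703125, -159.6144561767578], [482.319580078125, -156.14404296875], [481.10137939453125, -124.20033264160156]]
stock top [ 0.4855 -0.1169]
stock top [ 0.5061 -0.1922]
stock top [ 0.4867 -0.1965]
stock top [ 0.4675 -0.1227]
blade [ 0.3893 -0.1449]
blade [ 0.3932 -0.1597]
blade [ 0.4715 -0.1407]
stock scene [ 0.4888 -0.1192]
stock scene [ 0.5081 -0.1902]
stock scene [ 0.49   -0.1956]
stock scene [ 0.4703 -0.1275]
ring [0.4191 0.0022 0.005 ]
pen [0.4632 0.0243 0.005 ]
cu [0.411  0.0423 0.005 ]
wax [0.6535 0.2172 0.005 ]
```

```bash
cat >> h.py <<'E'
from scipy.spatial.transform import Rotation as Ro
np.set_printoptions(precision=3,suppress=True)
def to(p,yawdeg):
    s=state(); R=Ro.from_euler('xyz',s['tcp_rot']); q=Ro.from_euler('xyz',[np.pi,0,np.radians(yawdeg)])
    print('t',s['time'],'pos',s['tool_pos'],'rpy',s['tcp_rot'],'F',s['wrist_force'],'op',round(s['opening'],3))
    print('shift units',R.inv().apply(np.array(p)-s['tool_pos'])/.04,'turn units',np.degrees((R.inv()*q).as_rotvec())/8)
E
python3 -c "
from h import *
print(r.nose_length)
to([.392,.2763,.12],-107.5)"
```

```text
0.025
t 0.1 pos [0.187 0.596 0.255] rpy [-3.141 -0.002 -1.876] F [-0.675 -0.333  0.385] op 1.002
shift units [ 6.075 -7.276  3.396] turn units [-0.001 -0.014  0.003]
```

drive_tool:
  motion:
    - [[0.6, -0.73, 0.2], [0, 0, 0], 0.2]
    - [[0.8, -0.95, 0.45], [0, 0, 0], 0.0]
    - [[0.8, -0.95, 0.45], [0, 0, 0], 0.0]
    - [[0.8, -0.95, 0.45], [0, 0, 0], 0.0]
    - [[0.8, -0.95, 0.45], [0, 0, 0], 0.0]
    - [[0.8, -0.95, 0.45], [0, 0, 0], 0.0]
    - [[0.8, -0.95, 0.45], [0, 0, 0], 0.0]
    - [[0.5, -0.6, 0.3], [0, 0, 0], 0.0]

```text
time: 0.9
tool_pos: [0.3773, 0.2962, 0.1287]
tcp_rot: [3.14, -0.001, -1.867]
wrist_force: [-0.3, -0.7, 1.0]
opening: 0.505
```

```bash
python3 -c "
from h import *
to([.392,.2763,.12],-107.5)"
```

```text
t 0.9 pos [0.377 0.296 0.129] rpy [ 3.14  -0.001 -1.867] F [-0.342 -0.732  0.952] op 0.505
shift units [ 0.369 -0.498  0.218] turn units [ 0.01  -0.005  0.066]
```

drive_tool:
  motion:
    - [[0.37, -0.5, 0.2], [0, 0, 0.06], 0.0]
    - [[0, 0, 0], [0, 0, 0], 0.0]
    - [[0, 0, 0.6], [0, 0, 0], 0.0]
    - [[0, 0, 0.4], [0, 0, 0], 0.0]

```text
time: 1.3
tool_pos: [0.3936, 0.2714, 0.0791]
tcp_rot: [3.14, -0.001, -1.883]
wrist_force: [0.1, 0.1, -0.3]
opening: 0.499
```

```bash
python3 -c "
from h import *
to([.392,.2763,.056],-107.5)
for n in('top','scene'):
    im,d=eyes.get_image(n); u,v=proj(n,[.392,.2763,.046]).astype(int); print(u,v)
    cv2.imwrite(f'pics/{n}1.png',cv2.resize(im[v-50:v+50,u-60:u+60],None,fx=5,fy=5,interpolation=2)[...,::-1])
a=cv2.imread('pics/top1.png');b=cv2.imread('pics/scene1.png'); cv2.imwrite('pics/m1.png',cv2.resize(np.hstack([a,b]),(800,333)))"
```

```text
t 1.3 pos [0.394 0.271 0.079] rpy [ 3.14  -0.001 -1.883] F [ 0.116  0.122 -0.316] op 0.499
shift units [-0.105  0.075  0.577] turn units [ 0.012 -0.009 -0.05 ]
170 259
264 309
```

View pics/m1.png

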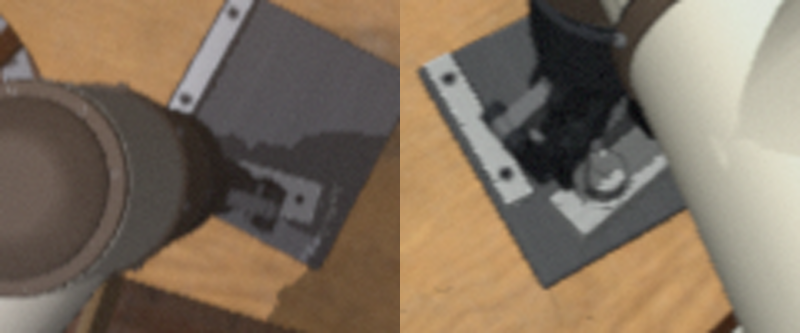

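The scene crop shows the nut at (605,175), below and between the two fingers. That fits the measurement, so I'll descend and close.

drive_tool:
  motion:
    - [[-0.1, 0.07, 0.3], [0, 0, 0], 0.0]
    - [[0, 0, 0.27], [0, 0, 0], 0.0]
    - [[0, 0, 0], [0, 0, 0], -0.3]
    - [[0, 0, 0], [0, 0, 0], -0.6]
    - [[0, 0, 0], [0, 0, 0], -1]
    - [[0, 0, 0], [0, 0, 0], -1]
    - [[0, 0, 0], [0, 0, 0], -1]
  newtons: 60

```text
time: 2.1
tool_pos: [0.3911, 0.277, 0.0561]
tcp_rot: [3.14, -0.006, -1.878]
wrist_force: [0.7, 0.1, -2.9]
opening: 0.25
```

```bash
python3 -c "
from h import *
to([.392,.2763,.056],-107.5)"
```

```text
t 2.1 pos [0.391 0.277 0.056] rpy [ 3.14  -0.006 -1.878] F [ 0.655  0.077 -2.861] op 0.25
shift units [ 0.01  -0.028  0.003] turn units [ 0.012 -0.04  -0.016]
```

drive_tool:
  motion:
    - [[0, 0, 0], [0, 0, -0.5], -1]
    - [[0, 0, 0], [0, 0, -0.8], -1]
    - [[0, 0, 0], [0, 0, -1], -1]
    - [[0, 0, 0], [0, 0, -1], -1]

```text
time: 2.5
tool_pos: [0.391, 0.2768, 0.0561]
tcp_rot: [3.137, -0.004, -1.404]
wrist_force: [-0.4, -1.9, -1.9]
opening: 0.249
```

```bash
python3 -c "
from h import *
to([.391,.277,.056],-30)
print(state()['wrist_torque'])"
```

```text
t 2.5 pos [0.391 0.277 0.056] rpy [ 3.137 -0.004 -1.404] F [-0.424 -1.916 -1.851] op 0.249
shift units [-0.006 -0.     0.004] turn units [ 0.043 -0.014 -6.302]
[-0.298  0.132 -0.187]
```

drive_tool:
  motion:
    - [[0, 0, 0], [0, 0, -1], -1]
    - [[0, 0, 0], [0, 0, -1], -1]
    - [[0, 0, 0], [0, 0, -1], -1]
    - [[0, 0, 0], [0, 0, -1], -1]
    - [[0, 0, 0], [0, 0, -1], -1]
    - [[0, 0, 0], [0, 0, -1], -1]
    - [[0, 0, 0], [0, 0, -0.5], -1]
    - [[0, 0, 0], [0, 0, 0], -1]

```text
time: 3.3
tool_pos: [0.3914, 0.2764, 0.0566]
tcp_rot: [3.136, 0.001, -0.461]
wrist_force: [-0.0, -0.6, -2.5]
opening: 0.249
```

```bash
python3 -c "
from h import *
to([.391,.277,.056],-30)
print(state()['wrist_torque'])"
```

```text
t 3.3 pos [0.391 0.276 0.057] rpy [ 3.136  0.001 -0.461] F [-0.03  -0.601 -2.489] op 0.249
shift units [-0.016 -0.01   0.015] turn units [0.04  0.008 0.449]
[-0.151 -0.295 -0.035]
```

drive_tool:
  motion:
    - [[0, 0, 0], [0, 0, 0], -0.2]
    - [[0, 0, 0], [0, 0, 0], 0.0]
    - [[0, 0, 0], [0, 0, 0], 0.0]
    - [[0, 0, -0.5], [0, 0, 0], 0.0]
    - [[0, 0, -1], [0, 0, 0.5], 0.0]
    - [[0, 0, -1], [0, 0, 1], 0.0]
    - [[0, 0, -0.3], [0, 0, 1], 0.0]
    - [[0, 0, 0], [0, 0, 1], 0.0]

```text
time: 4.1
tool_pos: [0.3923, 0.2782, 0.1742]
tcp_rot: [3.138, -0.001, -0.972]
wrist_force: [0.6, -0.3, 0.2]
opening: 0.502
```

drive_tool:
  motion:
    - [[0, 0, 0], [0, 0, 1], 0.0]
    - [[0, 0, 0], [0, 0, 1], 0.0]
    - [[0, 0, 0], [0, 0, 1], 0.0]
    - [[0, 0, 0], [0, 0, 1], 0.0]
    - [[0, 0, 0], [0, 0, 1], 0.0]
    - [[0, 0, 0], [0, 0, 1], 0.0]
    - [[0, 0, 0], [0, 0, 1], 0.0]
    - [[0, 0, 0], [0, 0, 1], 0.0]

```text
time: 4.9
tool_pos: [0.3924, 0.2797, 0.1778]
tcp_rot: [-3.141, 0.005, -2.141]
wrist_force: [0.6, -0.0, 0.1]
opening: 0.502
```

Run:
```python
from h import *
to([.488,-.159,.13],-164)
t=np.load('top0.npz');d=t['d'];v,u=np.mgrid[0:384,0:512]
c=eyes.camera_model('top');f=192/np.tan(np.radians(c['vfov']/2));W=c['world_from_camera']
P=np.stack([(u-c['cx'])/f*d,-(v-c['cy'])/f*d,-d],-1)@W[:3,:3].T+W[:3,3]
k=(d>0)&(np.hypot(P[...,0]-.488,P[...,1]+.159)<.16)&(P[...,2]>.03)
q=P[k]; print(len(q)); 
if len(q): print(q[np.argsort(-q[:,2])][:5], q[np.argsort(np.hypot(q[:,0]-.488,q[:,1]+.159))][:5])
```

```text
t 4.9 pos [0.392 0.28  0.178] rpy [-3.141  0.005 -2.141] F [ 0.599 -0.003  0.122] op 0.502
shift units [ 7.951 -7.928  1.158] turn units [0.012 0.034 5.169]
4182
[[ 0.354 -0.244  0.295]
 [ 0.355 -0.246  0.293]
 [ 0.36  -0.245  0.293]
 [ 0.36  -0.24   0.293]
 [ 0.36  -0.243  0.293]] [[ 0.465 -0.245  0.04 ]
 [ 0.46  -0.244  0.03 ]
 [ 0.469 -0.247  0.042]
 [ 0.464 -0.246  0.045]
 [ 0.462 -0.245  0.04 ]]
```

drive_tool:
  motion:
    - [[0, 0, 0], [0, 0, 1], 0.0]
    - [[0, 0, 0], [0, 0, 1], 0.0]
    - [[0, 0, 0], [0, 0, 1], 0.0]
    - [[0, 0, 0], [0, 0, 1], 0.0]
    - [[0, 0, 0], [0, 0, 1], 0.0]
    - [[0, -0.5, 0], [0, 0, 0.2], 0.0]
    - [[0.07, -1, 0], [0, 0, 0], 0.0]
    - [[0.07, -1, 0], [0, 0, 0], 0.0]

```text
time: 5.7
tool_pos: [0.4121, 0.1838, 0.1789]
tcp_rot: [3.135, 0.009, -2.896]
wrist_force: [0.4, -0.3, 0.4]
opening: 0.501
```

drive_tool:
  motion:
    - [[0.07, -1, 0], [0, 0, 0], 0.0]
    - [[0.07, -1, 0], [0, 0, 0], 0.0]
    - [[0.07, -1, 0], [0, 0, 0], 0.0]
    - [[0.07, -1, 0], [0, 0, 0], 0.0]
    - [[0.07, -1, 0], [0, 0, 0], 0.0]
    - [[0.07, -1, 0.2], [0, 0, 0], 0.0]
    - [[0.07, -0.6, 0.3], [0, 0, 0], 0.0]
    - [[0.07, -0.3, 0.3], [0, 0, 0], 0.0]

```text
time: 6.5
tool_pos: [0.4608, -0.101, 0.1482]
tcp_rot: [3.135, 0.022, -2.899]
wrist_force: [-0.1, 0.1, -0.3]
opening: 0.5
```

```bash
python3 -c "
from h import *
to([.488,-.159,.08],-164)"
```

```text
t 6.5 pos [ 0.461 -0.101  0.148] rpy [ 3.135  0.022 -2.899] F [-0.053  0.124 -0.341] op 0.5
shift units [-0.275 -1.581  1.702] turn units [ 0.045  0.156 -0.264]
```

drive_tool:
  motion:
    - [[-0.1, -0.8, 0.5], [0.04, 0.15, -0.26], 0.0]
    - [[-0.15, -0.8, 0.5], [0, 0, 0], 0.0]
    - [[0, 0, 0.5], [0, 0, 0], 0.0]

```text
time: 6.8
tool_pos: [0.4901, -0.1639, 0.0884]
tcp_rot: [-3.14, 0.007, -2.864]
wrist_force: [-0.7, -0.1, -0.3]
opening: 0.498
```

```bash
python3 -c "
from h import *
to([.488,-.159,.037],-164)
A=[]
for n,p in(('top',[.42,.24,.02]),('scene',[.48,-.15,.022])):
    im,d=eyes.get_image(n); u,v=proj(n,p).astype(int); print(u,v)
    A.append(cv2.resize(im[v-45:v+45,u-45:u+45],(400,400),interpolation=2)[...,::-1])
cv2.imwrite('pics/m2.png',np.hstack(A))"
```

```text
t 6.8 pos [ 0.49  -0.164  0.088] rpy [-3.14   0.007 -2.864] F [-0.689 -0.117 -0.251] op 0.498
shift units [0.026 0.135 1.285] turn units [-0.014  0.05  -0.012]
189 247
329 159
```

View pics/m2.png

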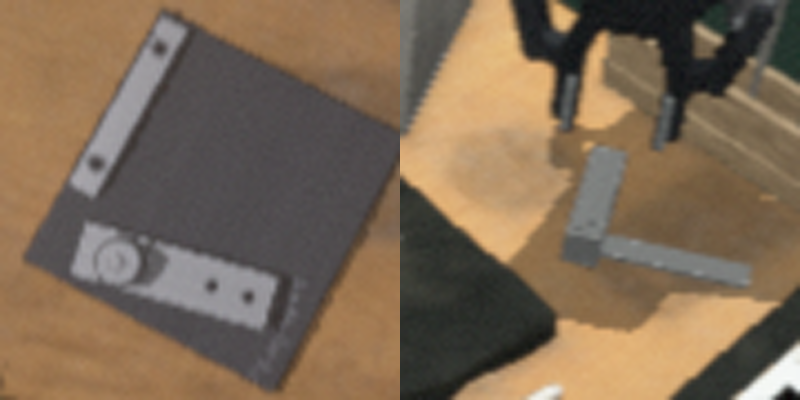

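The fingers at (570,110) and (665,120) straddle the stock, and the fence hasn't moved. I'll descend and grip.

drive_tool:
  motion:
    - [[0.03, 0.13, 0.6], [-0.01, 0.05, 0], 0.0]
    - [[0, 0, 0.6], [0, 0, 0], 0.0]
    - [[0, 0, 0.05], [0, 0, 0], -0.1]
  newtons: 70

```text
time: 7.2
tool_pos: [0.4853, -0.1565, 0.0384]
tcp_rot: [3.14, -0.003, -2.862]
wrist_force: [0.4, 0.5, -0.9]
opening: 0.447
```

```bash
python3 -c "
from h import *
to([.488,-.159,.037],-164)"
```

```text
t 7.2 pos [ 0.485 -0.156  0.038] rpy [ 3.14  -0.003 -2.862] F [ 0.364  0.523 -0.908] op 0.447
shift units [-0.048 -0.079  0.035] turn units [ 0.008 -0.025  0.   ]
```

drive_tool:
  motion:
    - [[-0.05, -0.08, 0.035], [0, -0.025, 0], -0.2]
    - [[0, 0, 0], [0, 0, 0], -0.5]
    - [[0, 0, 0], [0, 0, 0], -1]
    - [[0, 0, 0], [0, 0, 0], -1]
    - [[0, 0, 0], [0, 0, 0], -1]
    - [[0, 0, 0], [0, 0, 0], -1]

```text
time: 7.8
tool_pos: [0.4903, -0.1582, 0.0418]
tcp_rot: [-3.141, 0.007, -2.86]
wrist_force: [-0.5, 1.0, -3.6]
opening: 0.206
```

```bash
python3 -c "
from h import *
to([.488,-.159,.037],-164)"
```

```text
t 7.8 pos [ 0.49  -0.158  0.042] rpy [-3.141  0.007 -2.86 ] F [-0.485  1.026 -3.598] op 0.206
shift units [ 0.063 -0.003  0.12 ] turn units [-0.006  0.049  0.014]
```

```bash
python3 -c "
from h import *
im,d=eyes.get_image('scene'); print(state()['tool_pos'],state()['wrist_force'])
u,v=proj('scene',[.48,-.15,.022]).astype(int); print(u,v)
cv2.imwrite('pics/m3.png',cv2.resize(im[v-35:v+35,u-35:u+45],(800,700),interpolation=2)[:600,:,::-1])
for p in [(u-1,v+12),(u-2,v+10),(u+3,v+4),(u+20,v+18),(u+25,v+19)]: print(p,dep('scene',*p,d))"
```

```text
[ 0.49  -0.158  0.042] [ 0.501  0.402 -1.898]
329 159
(np.int64(328), np.int64(171)) [ 0.474 -0.135 -0.   ]
(np.int64(327), np.int64(169)) [ 0.472 -0.121  0.019]
(np.int64(332), np.int64(163)) [ 0.479 -0.167 -0.001]
(np.int64(349), np.int64(177)) [ 0.422 -0.144  0.   ]
(np.int64(354), np.int64(178)) [ 0.41  -0.146  0.002]
```

View pics/m3.png

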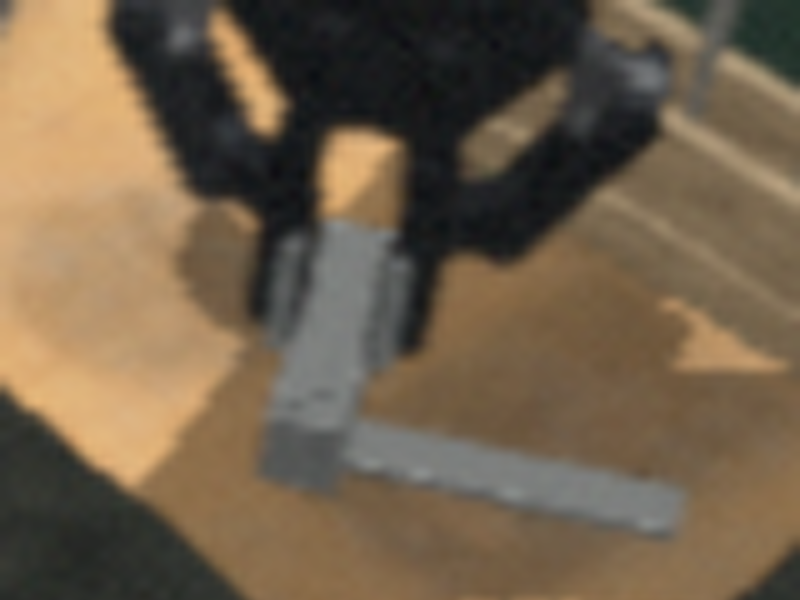

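The picture shows the stock between the pads, with the heel top at (321,166), which is where it was before. So the square wasn't lifted, but the TCP rose to 42 mm and the grip is shallow. I'll reopen slightly and grip lower.

drive_tool:
  motion:
    - [[0, 0, 0], [0, 0, 0], -0.4]
    - [[0, 0, 0], [0, 0, 0], -0.2]
    - [[0, 0, 0.1], [0, 0, 0], -0.2]
    - [[0, 0, 0.1], [0, 0, 0], -0.2]
    - [[0, 0, 0], [0, 0, 0], -0.2]

```text
time: 8.35
tool_pos: [0.4917, -0.1584, 0.0342]
tcp_rot: [-3.139, 0.009, -2.86]
wrist_force: [-0.4, -0.5, 0.9]
opening: 0.4
```

```bash
python3 -c "
from h import *
to([.489,-.159,.0355],-164)"
```

```text
t 8.35 pos [ 0.492 -0.158  0.034] rpy [-3.139  0.009 -2.86 ] F [-0.404 -0.486  0.863] op 0.4
shift units [ 0.068  0.004 -0.032] turn units [-0.016  0.067  0.019]
```

drive_tool:
  motion:
    - [[0.05, 0, -0.05], [0, 0.06, 0], -0.3]
    - [[0, 0, 0], [0, 0, 0], -0.45]
    - [[0, 0, 0], [0, 0, 0], -0.6]
    - [[0, 0, 0], [0, 0, 0], -0.8]
    - [[0, 0, 0], [0, 0, 0], -1]
    - [[0, 0, 0], [0, 0, 0], -1]

```text
time: 8.95
tool_pos: [0.4899, -0.159, 0.0364]
tcp_rot: [-3.139, 0.001, -2.86]
wrist_force: [0.8, -0.1, 0.1]
opening: 0.208
```

```bash
python3 -c "
from h import *
to([.489,-.159,.0355],-164)"
```

```text
t 8.95 pos [ 0.49  -0.159  0.036] rpy [-3.139  0.001 -2.86 ] F [ 0.798 -0.129  0.141] op 0.208
shift units [0.022 0.006 0.023] turn units [-0.017  0.005  0.02 ]
```

drive_tool:
  motion:
    - [[0, 0, -0.3], [0, 0, 0], -1]
    - [[0, 0, -0.6], [0, 0, 0], -1]
    - [[0, 0, -0.8], [0, 0, 0], -1]
    - [[0, 0, -0.8], [0, 0, 0], -1]
    - [[0, 0, -0.4], [0, 0, 0], -1]
    - [[0, 0, 0], [0, 0, 0], -1]

```text
time: 9.55
tool_pos: [0.4864, -0.1586, 0.1568]
tcp_rot: [3.141, -0.007, -2.861]
wrist_force: [0.3, 0.8, -2.5]
opening: 0.21
```

```bash
python3 -c "
from h import *
to([.470,.2457,.13],-164); print(state()['wrist_torque'])"
```

```text
t 9.55 pos [ 0.486 -0.159  0.157] rpy [ 3.141 -0.007 -2.861] F [ 0.266  0.84  -2.534] op 0.21
shift units [-2.406  9.825  0.664] turn units [ 0.008 -0.05   0.008]
[-0.05  -0.083 -0.009]
```

Weight is on the wrist (-2.5 N), so the square is held. I'll carry it across at a moderate pace.

drive_tool:
  motion:
    - [[-0.1, 0.4, 0], [0, 0, 0], -1]
    - [[-0.17, 0.7, 0], [0, 0, 0], -1]
    - [[-0.22, 0.9, 0], [0, 0, 0], -1]
    - [[-0.22, 0.9, 0], [0, 0, 0], -1]
    - [[-0.22, 0.9, 0], [0, 0, 0], -1]
    - [[-0.22, 0.9, 0], [0, 0, 0], -1]
    - [[-0.22, 0.9, 0], [0, 0, 0], -1]
    - [[-0.22, 0.9, 0], [0, 0, 0], -1]

```text
time: 10.35
tool_pos: [0.4691, 0.1131, 0.1499]
tcp_rot: [3.139, -0.022, -2.874]
wrist_force: [0.5, 0.5, -2.9]
opening: 0.211
```

drive_tool:
  motion:
    - [[-0.2, 0.8, 0], [0, 0, 0], -1]
    - [[-0.2, 0.7, 0], [0, 0, 0], -1]
    - [[0, 0, 0], [0, 0, -0.5], -1]
    - [[0, 0, 0], [0, 0, -0.8], -1]
    - [[0, 0, 0], [0, 0, -0.8], -1]
    - [[0, 0, 0], [0, 0, -0.8], -1]
    - [[0, 0, 0], [0, 0, -0.8], -1]
    - [[0, 0, 0], [0, 0, -0.8], -1]

```text
time: 11.15
tool_pos: [0.4607, 0.1798, 0.14]
tcp_rot: [3.117, -0.034, -2.215]
wrist_force: [-0.5, -0.0, -2.1]
opening: 0.209
```

```bash
python3 -c "
from h import *
to([.470,.2457,.08],-116); print(state()['wrist_torque'])"
```

```text
t 11.15 pos [0.461 0.18  0.14 ] rpy [ 3.117 -0.034 -2.215] F [-0.521 -0.04  -2.088] op 0.209
shift units [-1.507  0.767  1.468] turn units [ 0.197 -0.223 -1.366]
[-0.032 -0.128  0.004]
```

drive_tool:
  motion:
    - [[-0.2, 0.1, 0], [0.1, -0.1, -0.7], -1]
    - [[-0.5, 0.3, 0], [0.1, -0.1, -0.6], -1]
    - [[-0.5, 0.2, 0.4], [0, 0, 0], -1]
    - [[-0.3, 0.1, 0.5], [0, 0, 0], -1]
    - [[0, 0, 0], [0, 0, 0], -1]

```text
time: 11.65
tool_pos: [0.4616, 0.2444, 0.0972]
tcp_rot: [3.137, -0.012, -2.027]
wrist_force: [-0.9, 0.4, -3.2]
opening: 0.211
```

```bash
python3 -c "
from h import *
to([.470,.2457,.052],-116); print(state()['wrist_torque'])
A=[]
for n in('top','scene'):
    im,d=eyes.get_image(n); u,v=proj(n,[.42,.24,.02]).astype(int); print(n,u,v)
    A.append(cv2.resize(im[v-50:v+50,u-50:u+50],(400,400),interpolation=2)[...,::-1])
cv2.imwrite('pics/m4.png',np.hstack(A))"
```

```text
t 11.65 pos [0.462 0.244 0.097] rpy [ 3.137 -0.012 -2.027] F [-0.912  0.381 -3.169] op 0.211
shift units [-0.135 -0.18   1.127] turn units [ 0.034 -0.084 -0.02 ]
[-0.049  0.044 -0.02 ]
top 189 247
scene 262 292
```

View pics/m4.png

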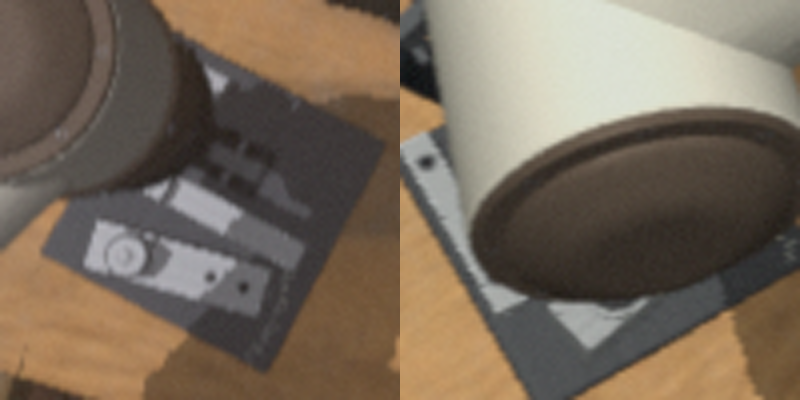

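The top view shows the blade from (170,195) to (300,250), just clear of and nearly parallel to the fence, with the rail to the left. I'll back off in y a little and descend.

drive_tool:
  motion:
    - [[-0.1, -0.2, 0.4], [0.03, -0.08, 0], -1]
    - [[0, 0, 0.4], [0, 0, 0], -1]
    - [[0, 0, 0.2], [0, 0, 0], -1]
    - [[0, 0, 0], [0, 0, 0], -1]

```text
time: 12.15
tool_pos: [0.4726, 0.2425, 0.0611]
tcp_rot: [-3.139, 0.006, -2.029]
wrist_force: [-0.3, 0.3, -1.7]
opening: 0.207
```

```bash
python3 -c "
from h import *
to([.470,.2457,.047],-116); print(state()['wrist_torque'])"
```

```text
t 12.15 pos [0.473 0.243 0.061] rpy [-3.139  0.006 -2.029] F [-0.307  0.349 -1.674] op 0.207
shift units [-0.04   0.095  0.352] turn units [-0.022  0.043 -0.034]
[0.062 0.022 0.035]
```

drive_tool:
  motion:
    - [[0, 0, 0.2], [-0.02, 0.04, -0.03], -1]
    - [[0, 0, 0.1], [0, 0, 0], -1]
    - [[0, 0, 0.04], [0, 0, 0], -1]
    - [[0, 0, 0.02], [0, 0, 0], -1]

```text
time: 12.55
tool_pos: [0.4737, 0.2428, 0.0479]
tcp_rot: [-3.14, 0.003, -2.025]
wrist_force: [-0.8, 0.4, -2.7]
opening: 0.209
```

```bash
python3 -c "
from h import *
to([.470,.2457,.0464],-116); print(state()['wrist_torque'])"
```

```text
t 12.55 pos [0.474 0.243 0.048] rpy [-3.14   0.003 -2.025] F [-0.798  0.402 -2.7  ] op 0.209
shift units [-0.023  0.115  0.038] turn units [-0.012  0.024 -0.002]
[-0.019 -0.024 -0.005]
```

drive_tool:
  motion:
    - [[0, 0, 0.04], [0, 0.02, 0], -1]
    - [[0, 0, 0.04], [0, 0, 0], -1]
    - [[0, 0, 0.04], [0, 0, 0], -1]
    - [[0, 0, 0.04], [0, 0, 0], -1]

```text
time: 12.95
tool_pos: [0.474, 0.2431, 0.0464]
tcp_rot: [-3.138, -0.0, -2.023]
wrist_force: [-2.4, -1.1, 8.3]
opening: 0.21
```

```bash
python3 -c "
from h import *
to([.4496,.2723,.0464],-116); print(state()['wrist_torque'])"
```

```text
t 12.95 pos [0.474 0.243 0.046] rpy [-3.138 -0.    -2.023] F [-2.364 -1.105  8.317] op 0.21
shift units [-0.39   0.867 -0.003] turn units [-0.022 -0.002  0.014]
[-0.417  1.037 -0.105]
```

drive_tool:
  motion:
    - [[-0.12, 0, 0.0], [0, 0, 0], -1]
    - [[-0.12, 0, 0.01], [0, 0, 0], -1]
    - [[-0.08, 0, 0.01], [0, 0, 0], -1]
    - [[-0.05, 0, 0.01], [0, 0, 0], -1]

```text
time: 13.35
tool_pos: [0.4804, 0.2563, 0.0464]
tcp_rot: [-3.138, -0.003, -2.022]
wrist_force: [-3.7, -8.3, 11.6]
opening: 0.211
```

```bash
cat >> h.py <<'E'
def chk(y=64):
    a=np.radians(y); X=np.array([np.cos(a),np.sin(a),0]);Y=np.array([-X[1],X[0],0]); s=state()
    p=s['tool_pos']; h=p+.01*X+.04*Y-[.418,.2988,.0564-.01]
    print('t',round(s['time'],2),'heel-corner mm XYZ',1000*np.array([h@X,h@Y,h[2]]),'yaw',np.degrees(s['tcp_rot'][2])+180,'rp',s['tcp_rot'][:2],'FXYZ',s['wrist_force']@X,s['wrist_force']@Y,s['wrist_force'][2],'T',s['wrist_torque'],'op',round(s['opening'],3))
E
python3 -c "
from h import *
chk()"
```

```text
t 13.35 heel-corner mm XYZ [ -0.873 -34.74   -0.037] yaw 64.15594017233553 rp [-3.138 -0.003] FXYZ -9.112070933121018 -0.3524784320532241 11.626785581543873 T [-2.544  0.832 -0.031] op 0.211
```

drive_tool:
  motion:
    - [[-0.02, 0.1, 0], [0, 0, 0], -1]
    - [[-0.03, 0.15, 0.01], [0, 0, 0], -1]
    - [[-0.03, 0.15, 0.01], [0, 0, 0], -1]
    - [[-0.03, 0.15, 0.01], [0, 0, 0], -1]

```text
time: 13.75
tool_pos: [0.4641, 0.2665, 0.0464]
tcp_rot: [-3.134, -0.01, -2.02]
wrist_force: [4.4, -7.9, 4.3]
opening: 0.208
```

```bash
python3 -c "
from h import *
chk()"
```

```text
t 13.75 heel-corner mm XYZ [  1.166 -15.653   0.048] yaw 64.24532752515125 rp [-3.134 -0.01 ] FXYZ -5.145637732965097 -7.357895858548637 4.260351980849416 T [-2.315 -1.259 -0.041] op 0.208
```

drive_tool:
  motion:
    - [[-0.04, 0.12, 0.01], [0, 0, 0], -1]
    - [[-0.04, 0.12, 0.01], [0, 0, 0], -1]
    - [[-0.04, 0.1, 0.01], [0, 0, 0], -1]

```text
time: 14.05
tool_pos: [0.4548, 0.2713, 0.0466]
tcp_rot: [-3.131, -0.02, -2.019]
wrist_force: [5.8, -9.8, 3.7]
opening: 0.211
```

```bash
python3 -c "
from h import *
chk()"
```

```text
t 14.05 heel-corner mm XYZ [ 1.427 -5.097  0.188] yaw 64.33821334049283 rp [-3.131 -0.02 ] FXYZ -6.2385723103163215 -9.461527579220927 3.713415903365188 T [-2.787 -1.705  0.036] op 0.211
```

drive_tool:
  motion:
    - [[-0.05, 0.1, 0.02], [0, 0, 0], -1]
    - [[-0.05, 0.1, 0.02], [0, 0, 0], -1]
    - [[-0.05, 0.1, 0.02], [0, 0, 0], -1]

```text
time: 14.35
tool_pos: [0.4488, 0.2747, 0.0467]
tcp_rot: [-3.124, -0.032, -2.017]
wrist_force: [16.1, -18.3, 2.9]
opening: 0.211
```

```bash
python3 -c "
from h import *
chk(); to([.4496,.2723,.0464],-116)"
```

```text
t 14.35 heel-corner mm XYZ [1.81  1.71  0.311] yaw 64.42983904615981 rp [-3.124 -0.032] FXYZ -9.39065194325543 -22.511835233541813 2.8816168458272537 T [-5.151 -4.88   0.225] op 0.211
t 14.35 pos [0.449 0.275 0.047] rpy [-3.124 -0.032 -2.017] F [ 16.117 -18.309   2.882] op 0.211
shift units [ 0.044 -0.043  0.01 ] turn units [-0.123 -0.232  0.056]
```

drive_tool:
  motion:
    - [[-0.05, 0.07, 0.03], [-0.12, -0.25, 0], -1]
    - [[-0.05, 0.07, 0.03], [-0.12, -0.2, 0], -1]

```text
time: 14.55
tool_pos: [0.4487, 0.2731, 0.0464]
tcp_rot: [3.132, 0.019, -2.012]
wrist_force: [14.1, -18.5, 8.4]
opening: 0.209
```

```bash
python3 -c "
from h import *
chk(); to([.4496,.2723,.0464],-116)"
```

```text
t 14.55 heel-corner mm XYZ [0.315 1.142 0.028] yaw 64.70049863124673 rp [3.132 0.019] FXYZ -10.453849915715152 -20.74338622646688 8.404782425358883 T [-5.978 -3.983 -0.238] op 0.209
t 14.55 pos [0.449 0.273 0.046] rpy [ 3.132  0.019 -2.012] F [ 14.061 -18.489   8.405] op 0.209
shift units [ 0.007 -0.029  0.   ] turn units [0.072 0.133 0.088]
```

drive_tool:
  motion:
    - [[-0.05, 0.06, 0.03], [0.03, 0.05, 0], -1]
    - [[-0.05, 0.06, 0.03], [-0.03, -0.05, 0], -1]

```text
time: 14.75
tool_pos: [0.4487, 0.2731, 0.0465]
tcp_rot: [3.136, 0.013, -2.014]
wrist_force: [9.1, -14.7, 8.0]
opening: 0.208
```

```bash
python3 -c "
from h import *
chk(); to([.4496,.2723,.0464],-116)
A=[]
for n in('top','scene'):
    im,d=eyes.get_image(n); u,v=proj(n,[.39,.24,.02]).astype(int); print(n,u,v); np.savez(n+'5.npz',im=im,d=d)
    A.append(cv2.resize(im[v-50:v+50,u-50:u+50],(400,400),interpolation=2)[...,::-1])
cv2.imwrite('pics/m5.png',np.hstack(A)); chk()"
```

```text
t 14.75 heel-corner mm XYZ [0.391 1.139 0.062] yaw 64.6232561870756 rp [3.136 0.013] FXYZ -9.201752435477193 -14.581520897184319 7.990840163914342 T [-4.572 -2.685 -0.128] op 0.208
t 14.75 pos [0.449 0.273 0.046] rpy [ 3.136  0.013 -2.014] F [  9.072 -14.663   7.991] op 0.208
shift units [ 0.009 -0.029  0.001] turn units [0.042 0.092 0.078]
top 188 260
scene 276 300
t 14.85 heel-corner mm XYZ [0.398 1.124 0.075] yaw 64.61126618556547 rp [3.136 0.013] FXYZ -7.748323780990772 -14.109323159565843 7.913871241024014 T [-4.361 -2.666 -0.096] op 0.213
```

View pics/m5.png

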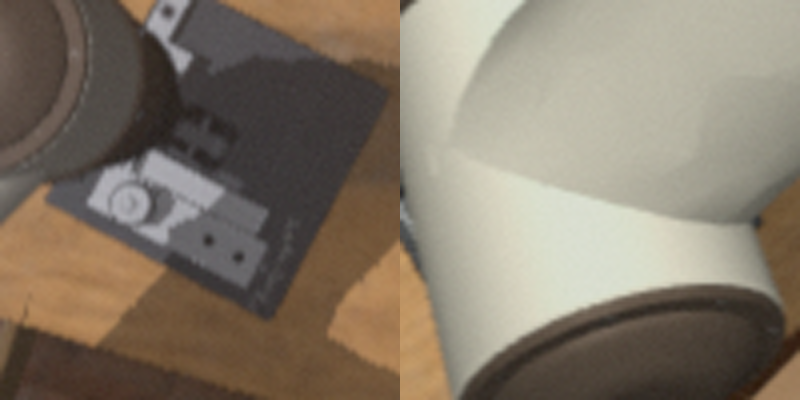

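The fence now lies close along the blade: holes at (208,240) and (238,258), nut at (128,203). I'll measure its angle against the plate edge.

Run:
```python
from h import *
t0=np.load('top0.npz')['im'];t5=np.load('top5.npz')['im']
def cen(im,u,v,k=3):
    g=im.mean(-1); u,v=int(round(u)),int(round(v)); w=g[v-k:v+k+1,u-k:u+k+1]; w=np.clip(np.percentile(w,60)-w-8,0,None)
    y,x=np.mgrid[v-k:v+k+1,u-k:u+k+1]; return (w*x).sum()/w.sum(),(w*y).sum()/w.sum()
T=lambda x,y:(145+(x+.5)/4-.5,200+(y+.5)/4-.5)
M=lambda x,y:(138+(x+.5)/4-.5,210+(y+.5)/4-.5)
for im,F,h1,h2 in((t0,T,(187,265),(219,275)),(t5,M,(208,240),(238,258))):
    a,b=cen(im,*F(*h1),2),cen(im,*F(*h2),2); A,B=plane('top',*a,.026)[:2],plane('top',*b,.026)[:2]
    nut=np.array([.3912,.2765]) 
    print(a,b,A,B,'sep',np.linalg.norm(A-B)*1e3,[np.degrees(np.arctan2(*(nut-q)[::-1])) for q in(A,B)])
# edges: plate corner line (D-C) and fence outer edge / blade inner edge, sampled by gradient along plate Y in world
def edge(im,z,off,sx,sign):
    a=np.radians(64.3);X=np.array([np.cos(a),np.sin(a)]);Y=np.array([-X[1],X[0]]);c=np.array([.418,.2988]);g=cv2.cvtColor(im,cv2.COLOR_RGB2GRAY).astype(np.float32)
    pts=[]
    for s in sx:
        ys=np.arange(off-.008,off+.008,.0004); uv=np.array([proj('top',[*(c+s*X+y*Y),z]) for y in ys],np.float32)
        val=cv2.GaussianBlur(cv2.remap(g,uv[None,:,0],uv[None,:,1],cv2.INTER_CUBIC),(7,1),0)[0]
        gr=sign*np.gradient(val); w=np.clip(gr-.4*gr.max(),0,None); pts.append((s,(w*ys).sum()/w.sum()))
    p=np.array(pts); k=np.polyfit(p[:,0],p[:,1],1); res=p[:,1]-np.polyval(k,p[:,0]); print('off',off,'angle',64.3+np.degrees(np.arctan(k[0])),'at x=-.06',np.polyval(k,-.06)*1e3,'rms mm',res.std()*1e3)
print('fence outer edge'); edge(t5,.026,.028,-np.arange(.05,.104,.003),-1)
print('blade inner edge'); edge(t5,.0225,-.016,-np.arange(.04,.095,.003),1)
print('plate edge now, before')
for im in(t5,t0): edge(im,.01,.043,-np.arange(.01,.125,.003),1)
```

```text
(np.float64(191.14443155452437), np.float64(265.853441608662)) (np.float64(199.3803457688808), np.float64(268.4076433121019)) [0.379 0.232] [0.374 0.213] sep 19.71540567295897 [np.float64(74.76030465100189), np.float64(74.74130354685286)]
(np.float64(189.69639794168094), np.float64(269.6243567753001)) (np.float64(197.16483516483518), np.float64(273.84615384615387)) [0.371 0.235] [0.362 0.218] sep 19.604553016679667 [np.float64(63.58892638286147), np.float64(63.37241036014562)]
fence outer edge
off 0.028 angle 63.87730476541141 at x=-.06 29.159634168969088 rms mm 0.3073919926008582
blade inner edge
off -0.016 angle 64.49735053912622 at x=-.06 -14.618567970815695 rms mm 0.3367813126627351
plate edge now, beforeTraceback (most recent call last):
  File "<stdin>", line 24, in <module>
  File "<stdin>", line 17, in edge
  File "h.py", line 11, in proj
    c=eyes.camera_model(n); f=192/np.tan(np.radians(c["vfov"]/2)); T=c["world_from_camera"]
ValueError: time passes only in moves, steps and waits
```

drive_tool:
  motion:
    - [[-0.08, 0.06, 0.03], [0.02, 0.04, 0], -1]
    - [[-0.09, 0.07, 0.03], [0.0, 0.0, 0], -1]

```text
time: 15.05
tool_pos: [0.4487, 0.2738, 0.0464]
tcp_rot: [-3.14, -0.005, -2.014]
wrist_force: [12.2, -21.6, 10.6]
opening: 0.209
```

```bash
python3 -c "
from h import *
chk()
for i in range(16):
    eyes.get_image('top')
    if i%5==0: chk()
"
```

```text
t 15.05 heel-corner mm XYZ [0.986 1.402 0.008] yaw 64.62680310968304 rp [-3.14  -0.005] FXYZ -14.095717362211676 -20.430639319945524 10.603886351955593 T [-6.04  -3.592 -0.038] op 0.209
t 15.1 heel-corner mm XYZ [ 0.995  1.369 -0.002] yaw 64.63289771916838 rp [-3.14  -0.006] FXYZ -12.574413324491925 -17.827392771978325 11.746477875440164 T [-5.579 -3.233 -0.088] op 0.212
t 15.35 heel-corner mm XYZ [0.95  1.341 0.02 ] yaw 64.6024097918462 rp [-3.14  -0.005] FXYZ -13.086222850281496 -17.20853864975359 10.219640932767389 T [-5.387 -3.136 -0.028] op 0.214
t 15.6 heel-corner mm XYZ [0.986 1.33  0.023] yaw 64.6023586937027 rp [-3.14  -0.004] FXYZ -12.117608376403268 -16.8175328258147 10.145267357846754 T [-5.328 -3.128 -0.082] op 0.211
t 15.85 heel-corner mm XYZ [0.955 1.346 0.014] yaw 64.6008424504142 rp [-3.14  -0.005] FXYZ -11.738636961440765 -17.138689006356447 10.27052978447337 T [-5.329 -3.115 -0.066] op 0.207
```

The pose is steady, with about 12 N on the rail and 17 N on the fence. The blade's inner edge (-14.6 mm) and the fence's outer edge (29.2 mm) agree with contact along the blade, so I'll hand in.

```bash
python3 -c "
from h import *
print(r.sign_off())"
```

```text
the job is handed in; nothing more can be done
None
```

I slackened the nut, pressed the try square into the corner, and handed the job in at about 15.9 s with the square still gripped. `sign_off()` gives no verdict, so I don't know the official result.

**What I did:**
- **Nut:** I turned it about 1.4 rad anticlockwise, against roughly 0.19 N m.
- **Square:** The first grip was too shallow, so I reopened and gripped lower. I then laid the square flat on the plate, slid it to the rail and pushed it along the rail until the fence came home.

**Last checks:**
- **Fence:** It swung from about 74.7° to between 63.4° and 63.9°, which also shows the nut was free. The plate measures about 64°.
- **Square:** The blade edge reads 64.5° and the tool 64.6°. The angle readings spread by about 1°, which is about my measuring error and inside the 1.4° limit.
- **Heel:** I put it about 1.0 mm (x) and 1.3 mm (y) from my corner estimate, assuming the square did not slip in the grip after its pickup position. The blade and fence edges agree with the y figure.
- **Hold:** Over 0.8 s the push stayed at about 12 N toward the rail, 17 N toward the fence and 10 N down, with tool tilt under 0.01 rad. These are wrist forces, so they include some plate friction.

**Not checked:** I did not read the nut's angle directly, and I did not measure the loose things again at the end. The arm passed well above them and met no unexpected forces.

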